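# File the spare parts case into the packed row

### The job

Three blue parts cases stand loose on the stockroom bench; one of them is the same size as the four in the steel row tray. Take that one and push it down into the narrow gap in the middle of the row, nudging its neighbours apart without toppling them, until it stands on the tray floor, upright and in line with them, then let go; press it in rather than dropping it.

Things in the scene. Friction and masses are not known exactly. Their poses are not given: they have to be found in the camera images.
- spare_case: Blue plastic case 62 (own x) x 36 (own y) x 95 mm high, loose; origin: centre of underside, z up. 0.2 kg. Stands right (-y) of the tray; the two loose cases not wanted are 54 mm thick, or 62 mm high. Own +-y sides bevelled: 20 mm thick at the foot, full 36 at 16 mm up, 20 again over the top 12 mm. Grip its flat +-x ends (catch, label) to keep fingers clear of the row. Either way round.
- tray: Fixed galvanised tray, origin: underside centre. Row along own y, case depths along own x. Floor top at 4 mm; inside 86 (x) x 192 (y); long lips 20, end walls 75 mm above floor. Four cases in it; middle gap about 26 to 32 mm, narrower than a case, within 3 mm of centre; a few mm slack beside each case, with a fifth in 12 mm in all. Pressing it in takes up to about 20 N.
- left_case: Blue plastic case 62 (own x) x 36 (own y) x 95 mm high, loose; origin: centre of underside, z up. 0.24 kg. In the tray, next to the gap on its +y side. Bevelled like the spare case, top and foot 20 mm thick. Slides along the row when pushed.
- right_case: Blue plastic case 62 (own x) x 36 (own y) x 95 mm high, loose; origin: centre of underside, z up. 0.24 kg. In the tray, next to the gap on its -y side. Bevelled like the spare case, top and foot 20 mm thick. Slides along the row when pushed.
Not all that is in view belongs to the job. What is shaped like the right_case but pink or turquoise is not meant.

How it is judged:
By the outcome, as a careful person would: the job done as asked, in the order asked, and still so for the second after the job is handed in, with the robot touching nothing.
It also fails if it takes over 32 s, if anything falls off the work surface, if the arm or the gripper's body presses on something with over 40 N, if the wrist force passes 120 N, or if a joint passes its speed limit or range.

### The arm

A 6-joint arm with a two-finger parallel gripper is mounted at the origin on the work surface. World frame = base frame: x ahead of the robot, y to its left, z up, the work surface at z = 0. Lengths are in m, angles in rad, forces in N, time in s.
With the tool pointing down it reaches from about 0.35 to 0.8 m from the base axis. Payload 7.3 kg.
Tool frame: the origin (TCP) lies at the very end of the fingers, on their centre line; the grasp point (between the pads) lies 19 mm behind it (r.pinch_z is the distance from the TCP to the grasp point, in m); z points along the fingers, y is the line along which they close (so a half turn about z gives the same grasp; the last joint's range is limited). The gripper opens to 85 mm and grips with 20 to 120 N. Pads are 22 mm wide; open, the fingers measure 114 mm over their backs; the gripper's body (76 mm by 85 mm) begins 54 mm behind the grasp point. The pads swing forward as they close: fully open they stand 13 mm farther back than shut.
Start: joints at [1.099, 0.342, 1.524, -0, 1.275, -0.146], TCP at [0.168, 0.497, 0.231] pointing down, gripper open.
Joint ranges: [-2.53, 2.53], [-0.77, 2.02], [0.04, 2.7], [-1, 4.14], [0.28, 2.66], [-3.11, 3.11]. Speed limits (rad/s): [2.57, 2.57, 3.14, 3.14, 3.14, 3.14].

### API

Orientations are given as a rotation vector (axis times angle).
In Python, from plant import r, viewer, look_for, masks_of gives the robot as it stands.
- The arm moves only by the tool carry_out, never from a script. Its arguments are lists of equal length, an entry for each row: "xyz": the shift along the world's x, y, z in m, a list of three; "turn": the turn about the world's z in degrees. In form: {"xyz": [[tx, ty, tz], ...], "turn": [turn, ...]}. A call has 1 to 10 rows; each row shifts and turns the commanded pose from where the row before left it; what a row does not reach is not made up. A row lasts 1/10 s, in which the tool goes at most 50 mm and 8.59 degrees, less where a joint would pass 70% of its speed; a pose out of reach is approached as far as the arm can. A call with a gripper value outside its range is refused whole. "claw" is the opening, from 0 (shut) to 1 (fully open), set as the call begins (left out, the last holds). The fingers move at their own pace and stop on an object; the grip force is fixed at half the most. Time passes only in rows, so rows that do not move let the fingers close. It gives the time, the measured TCP pose, the force, the opening and the grip force at its end, in the units of the state.
- r.get_obs(): the state, without advancing time (a new reading comes with each control period).
- viewer.snapshot(name): name is "side" or "top" or "wrist"; returns a dict with "frame" (420x560x3 uint8, red, green, blue), "z_map" (420x560 float32, m along the optical axis (not along the pixel's ray), 0 where there is no reading), "camera_matrix" (3x3 intrinsics, pixels), "k1" (the pictures are not rectified: a ray, as slopes to the right and down, at radius r is drawn at 1 + k1 r^2 times it, then the intrinsics apply), "extrinsics" (4x4, takes a point from camera to world coordinates); the wrist camera has in their place "T_tool_cam" (4x4, takes a point from camera to tool coordinates, whose origin is the TCP and whose axes are the flange's). Camera axes: x right, y down, z forward; pixel columns grow to the right and rows downward; lengths in m; the calibration is good to about 2 mm. A picture is of the moment at which its call begins: read the wrist's pose just before it.
- r.sign_off(): hands the job in; it is judged then, once.
Trained networks look in a picture, given as the dict that the camera call returned (one of the last four; its "shot" number tells which), for a name from the list of things; names that differ only in an ending like _2 or _b are one class to them, and where a whole thing is asked for, a point or a joint stands for the part that bears it (a point fixed in the world has none). Each returns a list of dicts, best first, with "conf" (0 to 1); they miss things now and then, are a little off and sometimes report something else, mostly with a low value. They report only what shows in the picture. A call takes as long as a camera call. They do not tell look-alikes from the thing itself.
- look_for(picture, query): "rect" ([left, top, right, bottom] as shares, 0 to 1, of the picture: columns of its width, rows of its height, round what is visible of it).
- masks_of(picture, query): "region" (420x560 bool, what is visible of it) and "rect" ([left, top, right, bottom] as shares, 0 to 1, of the picture: columns of its width, rows of its height, round what is visible of it).
The state is a dict: "t": time; "joint_pos": joint angles; "dq": joint speeds; "joint_torque": joint torques, N m; "ee_pos": TCP position; "tool_rot": TCP orientation; "force": force on the tool from outside, world axes, zero at the start; "ft_torque": the same for the moment, N m; "finger_gap": opening from 0.0 (shut) to 1.0 (fully open); "grip_force": force on a finger pad.
Only numpy, scipy, OpenCV 4.12 (cv2) and the standard library are available. Lean on these libraries where they do the work, as an engineer would, in place of code of your own. Each camera call takes 0.05 s, during which the arm holds its last target. There are 200 camera calls.

## Working session

There is one attempt and no reset: what is moved stays moved. The work goes in short steps, Python scripts to look and compute and a tool call to move; the robot and the scene stay as the last step left them, time stands still between calls to the robot, and variables do not carry over. Pictures are saved under pics/ and viewed, at most 10 in all, crops included, and the job is handed in when it is done.

Besides the shell and the picture viewer there is one more tool, called in YAML: its name, and indented under it one key for each argument. carry_out: Moves the arm, as the interface text tells. Its arguments: {"type":"object","properties":{"xyz":{"type":"array","items":{"type":"array","items":{"type":"number"}}},"turn":{"type":"array","items":{"type":"number"}},"claw":{"type":"number"}},"required":["xyz","turn"]}

```bash
mkdir -p pics; cat > h.py <<'E'
import numpy as np, cv2
from plant import r, viewer, look_for, masks_of
def cloud(p, T=None):
    K=p["camera_matrix"];z=p["z_map"];k=p["k1"]
    v,u=np.mgrid[0:z.shape[0],0:z.shape[1]]
    pts=np.stack([u,v],-1).reshape(-1,1,2).astype(float)
    n=cv2.undistortPoints(pts,np.array(K,float),np.array([k,0,0,0,0.])).reshape(z.shape+(2,))
    P=np.dstack([n*z[...,None],z])
    T=np.array(p["extrinsics"] if T is None else T)
    W=P@T[:3,:3].T+T[:3,3]; W[z==0]=np.nan
    return W
def save(p,n): cv2.imwrite("pics/"+n+".png",p["frame"][...,::-1])
E
python3 - <<'E'
from h import *
print(r.get_obs())
ps={}
for n in("top","side"):
    p=viewer.snapshot(n);save(p,n+"0");W=cloud(p);np.save(n+"W.npy",W)
    print(n,np.array(p["extrinsics"])[:3].round(3).tolist())
    for q in("spare_case","tray","left_case"):
        for d in masks_of(p,q):
            m=d["region"];w=W[m];w=w[~np.isnan(w[:,0])]
            if len(w)<5: continue
            zt=np.percentile(w[:,2],97);t=w[w[:,2]>zt-.006]
            R=cv2.minAreaRect((t[:,:2]*1000).astype(np.float32))
            print(q,round(d["conf"],2),(np.array(d["rect"])*[560,420,560,420]).round(),"zt",zt.round(3),"n",m.sum(),"rect",np.round(R[0],1),np.round(R[1],1),round(R[2],1))
E
```

```text
{'t': 0.0, 'joint_pos': array([ 1.09901854e+00,  3.42782962e-01,  1.52501148e+00,  2.73038201e-05,
        1.27539704e+00, -1.46021621e-01]), 'dq': array([ 5.29500263e-04,  2.20992325e-03, -6.74176086e-04, -3.78696505e-05,
       -8.38019111e-04, -6.55360593e-04]), 'joint_torque': array([-1.58756433e-03, -4.33693528e+01, -2.46003449e+01, -3.36909861e-04,
        7.96870241e-03,  1.46522888e-05]), 'ee_pos': array([0.16781326, 0.49703948, 0.23059663]), 'tool_rot': array([-5.09366448e-01, -3.09950553e+00,  2.37969916e-03]), 'force': array([-0.07157103,  0.05852452, -0.64277324]), 'ft_torque': array([ 0.02012627, -0.00623277, -0.01557901]), 'grip_force': 0.0, 'finger_gap': 0.9981670071646095}
top [[0.003, -0.991, 0.132, 0.369], [-1.0, -0.001, 0.013, -0.062], [-0.013, -0.132, -0.991, 1.051]]
spare_case 0.8 [410. 172. 440. 216.] zt 0.098 n 973 rect [ 554.7 -325.4] [26.2 62.8] 78.4
tray 0.88 [125. 178. 243. 247.] zt 0.081 n 1630 rect [523.6 144.3] [198.7  89. ] 82.0
left_case 0.79 [150. 189. 187. 225.] zt 0.102 n 952 rect [529.  174.4] [28.1 62.2] 80.6
side [[-0.789, -0.456, 0.412, 0.163], [-0.615, 0.575, -0.539, 0.338], [0.009, -0.679, -0.734, 0.598]]
spare_case 0.57 [306. 100. 334. 145.] zt 0.096 n 775 rect [ 538.1 -309.7] [52.8 99. ] 43.4
tray 0.56 [ 91. 209. 242. 343.] zt 0.079 n 2668 rect [523.1 145.5] [197.9  89.7] 81.9
left_case 0.81 [124. 248. 177. 315.] zt 0.1 n 2010 rect [528.7 176.4] [29.1 64.1] 80.0
```

View pics/top0.png

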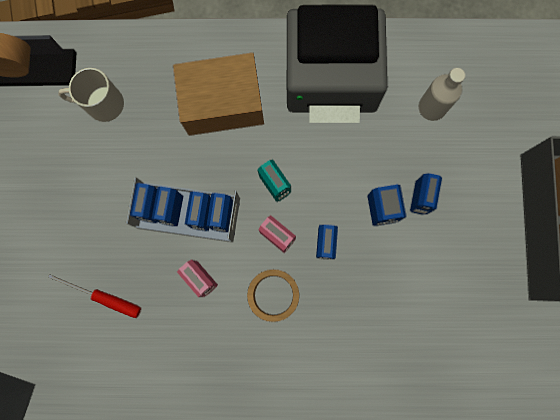

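View pics/side0.png

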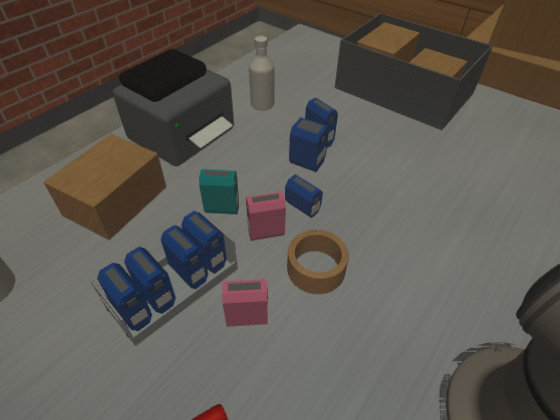

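The wanted case is the one at about (427,194) in the top view: thin and tall. The block at (387,204) is too thick and the one at (327,241) too short. The row is at (185,205), with the gap in its middle. I'll go over the tray first for a wrist view.

carry_out:
  xyz:
    - [0.035,-0.034,0.005]
    - [0.035,-0.034,0.005]
    - [0.035,-0.034,0.005]
    - [0.035,-0.034,0.005]
    - [0.035,-0.034,0.005]
    - [0.035,-0.034,0.005]
    - [0.035,-0.034,0.005]
    - [0.035,-0.034,0.005]
    - [0.035,-0.034,0.005]
    - [0.035,-0.034,0.005]
  turn: [-7.9,-7.9,-7.9,-7.9,-7.9,-7.9,-7.9,-7.9,-7.9,-7.9]
  claw: 1

```text
t: 1.4
ee_pos: [0.5192, 0.1557, 0.2817]
tool_rot: [2.371, 2.061, 0.001]
force: [1.5, 1.0, -0.3]
finger_gap: 1.0
grip_force: 0.0
```

carry_out:
  xyz:
    - [0,0,0]
    - [0,0,0]
  turn: [0,0]

```text
t: 1.6
ee_pos: [0.5183, 0.1566, 0.2809]
tool_rot: [-2.366, -2.066, 0.001]
force: [0.1, -0.7, -0.5]
finger_gap: 1.001
grip_force: 0.0
```

```bash
cat >> h.py <<'E'
from scipy.spatial.transform import Rotation as Ro
def wrist():
    o=r.get_obs();p=viewer.snapshot("wrist")
    T=np.eye(4);T[:3,:3]=Ro.from_rotvec(o["tool_rot"]).as_matrix();T[:3,3]=o["ee_pos"]
    return o,p,cloud(p,T@np.array(p["T_tool_cam"]))
def yaw(o):
    y=Ro.from_rotvec(o["tool_rot"]).as_matrix()[:,1];return np.degrees(np.arctan2(y[1],y[0]))
def tops(p,W,q,lo=.085):
    for d in masks_of(p,q):
        w=W[d["region"]];w=w[~np.isnan(w[:,0])]
        if len(w)<20: continue
        zt=np.percentile(w[:,2],95)
        t=w[abs(w[:,2]-zt)<.004]
        R=cv2.minAreaRect((t[:,:2]*1000).astype(np.float32))
        print(q,round(d["conf"],2),(np.array(d["rect"])*[560,420,560,420]).round(),"zt",zt.round(4),"n",len(t),np.round(R[0],1),np.round(R[1],1),round(R[2],1))
E
python3 - <<'E'
from h import *
o,p,W=wrist();save(p,"w1");print(o["ee_pos"],yaw(o),np.array(p["T_tool_cam"]).round(3).tolist())
for q in("tray","left_case"):tops(p,W,q)
# blue things in top view by colour
W=np.load("topW.npy");im=cv2.imread("pics/top0.png").astype(int)
m=((im[...,0]>90)&(im[...,0]>im[...,2]*1.8)).astype(np.uint8)
m=cv2.morphologyEx(m,cv2.MORPH_CLOSE,np.ones((9,9)))if 0 else m
n,l,s,c=cv2.connectedComponentsWithStats(m)
for i in range(1,n):
    if s[i,4]>100:
        w=W[l==i];w=w[~np.isnan(w[:,0])];zt=np.percentile(w[:,2],95);t=w[abs(w[:,2]-zt)<.005]
        R=cv2.minAreaRect((t[:,:2]*1000).astype(np.float32));print(s[i],zt.round(3),np.round(R[0],1),np.round(R[1],1),round(R[2],1))
E
```

```text
[0.51833194 0.15657866 0.28085403] -7.74769818419195 [[0.0, -0.952, -0.306, 0.077], [1.0, 0.0, 0.001, -0.001], [-0.0, -0.306, 0.952, -0.143], [0.0, 0.0, 0.0, 1.0]]
tray 0.68 [243.  79. 338. 271.] zt 0.0796 n 469 [524.  143.9] [197.9  89.3] 82.3
left_case 0.89 [260. 129. 328. 174.] zt 0.1009 n 1681 [528.3 174.3] [25.7 62.1] 82.1
[258 160  30  32 208] 0.098 [581.5 -32.3] [61.4 21.1] 33.9
[423 173  18  34 211] 0.098 [ 555.3 -326.2] [22.3 61.4] 78.1
[131 183  18  34 220] 0.102 [536.  217.3] [22.7 61.6] 80.3
[373 185  31  35 385] 0.098 [ 532.7 -249. ] [61.8 40.3] 9.7
[154 187  17  33 209] 0.102 [529.6 175.7] [22.2 61.5] 81.8
[187 192  16  34 200] 0.102 [519.8 113.2] [21.  61.8] 81.2
[207 193  18  34 231] 0.102 [517.1  72.1] [21.3 62.1] 82.4
[318 225  16  33 222] 0.065 [ 462.8 -134.4] [21.3 61.1] 86.0
```

View pics/w1.png

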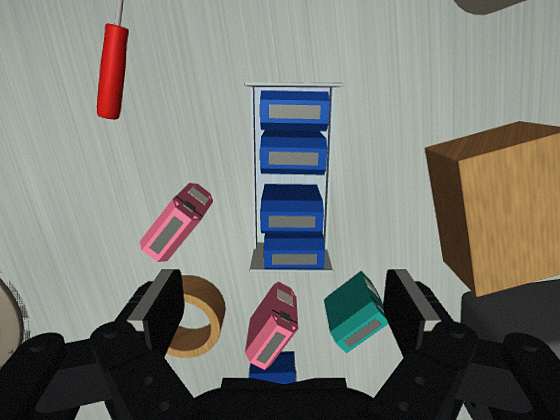

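```bash
cat >> h.py <<'E'
def blues(p,W,lo=.085,hi=.115):
    im=p["frame"].astype(int);m=((im[...,2]>60)&(im[...,2]>im[...,0]*1.8)).astype(np.uint8)
    m&=(W[...,2]>lo)&(W[...,2]<hi)
    n,l,s,c=cv2.connectedComponentsWithStats(m.astype(np.uint8))
    for i in range(1,n):
        if s[i,4]>150:
            w=W[l==i];zt=np.percentile(w[:,2],90);t=w[abs(w[:,2]-zt)<.004]
            R=cv2.minAreaRect((t[:,:2]*1000).astype(np.float32));print(s[i],zt.round(4),np.round(R[0],1),np.round(R[1],1),round(R[2],1))
E
python3 - <<'E'
from h import *
o,p,W=wrist();blues(p,W)
E
```

```text
[ 262   92   70   41 1989] 0.1003 [535.  216.4] [26.2 62.2] 81.3
[ 262  138   67   38 1766] 0.1004 [528.5 174.6] [26.1 61.8] 80.8
[ 262  201   63   35 1565] 0.1004 [519.  112.7] [25.9 61.6] 82.2
[ 265  238   61   32 1365] 0.1002 [516.6  73.3] [24.3 62.1] 82.1
[ 331  303   58   51 1014] 0.0963 [579.4 -31. ] [62.1 24.4] 34.5
```

carry_out:
  xyz:
    - [0.004,-0.048,-0.002]
    - [0.004,-0.048,-0.002]
    - [0.004,-0.048,-0.002]
    - [0.004,-0.048,-0.002]
    - [0.004,-0.048,-0.002]
    - [0.004,-0.048,-0.002]
    - [0.004,-0.048,-0.002]
    - [0.004,-0.048,-0.002]
    - [0.004,-0.048,-0.002]
    - [0.002,-0.04,-0.002]
  turn: [-0.4,-0.4,-0.4,-0.4,-0.4,-0.4,-0.4,-0.4,-0.4,-0.4]

```text
t: 2.8
ee_pos: [0.5562, -0.3157, 0.2613]
tool_rot: [2.434, 1.985, 0.0]
force: [0.3, 0.2, -0.6]
finger_gap: 1.0
grip_force: 0.0
```

carry_out:
  xyz:
    - [0,0,0]
    - [0,0,0]
    - [0,0,0]
  turn: [0,0,0]

```text
t: 3.1
ee_pos: [0.5564, -0.3127, 0.2616]
tool_rot: [-2.433, -1.987, -0.001]
force: [1.3, -0.4, -0.1]
finger_gap: 0.995
grip_force: 0.0
```

```bash
python3 - <<'E'
from h import *
o,p,W=wrist();save(p,"w2");print(o["ee_pos"],yaw(o));blues(p,W);tops(p,W,"spare_case")
E
```

```text
[ 0.55637058 -0.31274636  0.26162674] -11.543699811859751
[ 201   77   85   80 2390] 0.0964 [ 531.6 -249.8] [62.3 43.9] 8.7
[ 252  176   68   36 1687] 0.0965 [ 554.1 -327.4] [25.9 62.1] 77.0
spare_case 0.75 [251. 163. 320. 214.] zt 0.0969 n 1670 [ 554.1 -327.3] [25.2 62.1] 77.4
```

View pics/w2.png

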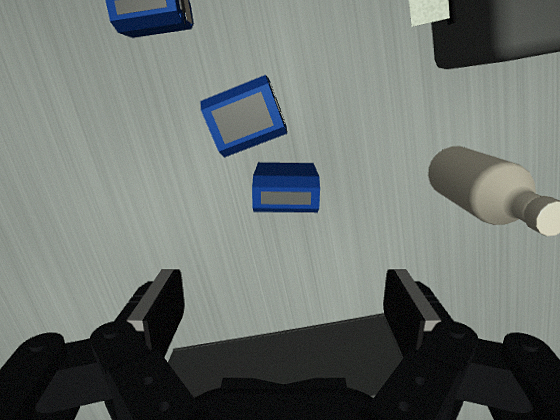

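The spare case is centred below at about (286,190), and there is free space around both of its ends. The wide case at (245,115) is well clear. I'll descend.

carry_out:
  xyz:
    - [-0.002,-0.014,-0.03]
    - [0,0,-0.04]
    - [0,0,-0.04]
    - [0,0,-0.03]
    - [0,0,0]
    - [0,0,0]
  turn: [-1,0,0,0,0,0]
  claw: 1

```text
t: 3.8
ee_pos: [0.5547, -0.3279, 0.1224]
tool_rot: [2.451, 1.964, 0.0]
force: [-0.7, -0.7, 0.7]
finger_gap: 1.003
grip_force: 0.0
```

```bash
python3 - <<'E'
from h import *
o,p,W=wrist();print(o["ee_pos"],yaw(o),o["joint_pos"]);blues(p,W)
E
```

```text
[ 0.55466334 -0.32793428  0.12238873] -12.593412534246147 [-6.52840511e-01  6.52284173e-01  1.31440163e+00  1.01086111e-04
  1.17416477e+00 -4.33082933e-01]
[ 126   28  159  148 7533] 0.0963 [ 531.5 -249.8] [62.7 43.9] 8.5
[ 225  206  119   59 4685] 0.0962 [ 554.1 -326.5] [25.5 62.4] 76.7
```

carry_out:
  xyz:
    - [0,0.001,-0.025]
    - [0,0,-0.025]
    - [0,0,-0.024]
    - [0,0,0]
    - [0,0,0]
  turn: [-0.5,0,0,0,0]

```text
t: 4.35
ee_pos: [0.5551, -0.3282, 0.0495]
tool_rot: [2.459, 1.951, 0.001]
force: [-0.4, -0.6, -0.2]
finger_gap: 0.998
grip_force: 0.0
```

carry_out:
  xyz:
    - [0,0,0]
    - [0,0,0]
    - [0,0,0]
    - [0,0,0]
    - [0,0,0]
    - [0,0,0]
    - [0,0,0]
  turn: [0,0,0,0,0,0,0]
  claw: 0

```text
t: 5.05
ee_pos: [0.5553, -0.3285, 0.0499]
tool_rot: [2.458, 1.949, 0.002]
force: [-0.6, 0.5, 6.2]
finger_gap: 0.721
grip_force: 66.3
```

carry_out:
  xyz:
    - [0,0,0.02]
    - [0,0,0.04]
    - [0,0,0.045]
    - [0,0,0.045]
    - [-0.002,0.03,0.005]
    - [-0.003,0.045,0]
    - [-0.004,0.048,0]
    - [-0.004,0.048,0]
    - [-0.004,0.048,0]
    - [-0.004,0.048,0]
  turn: [0,0,0,0,0.5,0.5,1,1,1,1]

```text
t: 6.05
ee_pos: [0.5325, -0.0588, 0.203]
tool_rot: [2.373, 2.058, 0.001]
force: [1.3, 0.2, -3.3]
finger_gap: 0.714
grip_force: 66.2
```

carry_out:
  xyz:
    - [-0.004,0.048,0]
    - [-0.004,0.048,0]
    - [-0.002,0.045,0]
    - [-0.001,0.03,0]
    - [0,0.02,0]
    - [0,0,0]
    - [0,0,0]
    - [0,0,0]
  turn: [0,0,0,0,0,0,0,0]

```text
t: 6.85
ee_pos: [0.5221, 0.1295, 0.2025]
tool_rot: [2.375, 2.056, -0.0]
force: [1.4, -0.5, -1.7]
finger_gap: 0.721
grip_force: 66.2
```

```bash
python3 - <<'E'
from h import *
o,p,W=wrist();save(p,"w3");print(o["t"],o["ee_pos"],yaw(o),o["finger_gap"],o["force"],o["joint_pos"]);blues(p,W);print();blues(p,W,.2,.28)
p=viewer.snapshot("side");save(p,"s3")
p=viewer.snapshot("top");blues(p,cloud(p))
E
```

```text
6.85 [0.52207291 0.12948864 0.20250008] -8.21472398236771 0.7205420900371995 [ 1.37636913 -0.52257518 -1.67017406] [ 1.00838454e-01  3.89891523e-01  1.53462178e+00 -4.25074354e-04
  1.21687853e+00  2.44359764e-01]
[ 239   49   94   56 3630] 0.1002 [534.9 216.2] [26.3 62.2] 81.8
[ 241  113   90   50 3175] 0.1003 [528.4 174.5] [26.  62.3] 81.7
[243 196  83  14 982] 0.0958 [520.8 126.6] [ 5.8 61.8] 82.4
[335 357  33  31 508] 0.0962 [558.5 -37.9] [35.9 18.7] 69.7

[  188   229   191   130 18167] 0.2486 [520.9 131.9] [25.4 64. ] 83.3
[258 160  32  36 422] 0.0967 [580.9 -32.6] [62.2 26.2] 33.5
[373 185  33  36 497] 0.0973 [ 532.4 -249.5] [62. 45.] 8.9
[185 192  24  35 457] 0.1006 [519.6 112.3] [28.2 62.6] 80.5
[207 193  23  35 464] 0.1008 [516.8  71.2] [26.7 62.2] 82.1
```

View pics/w3.png

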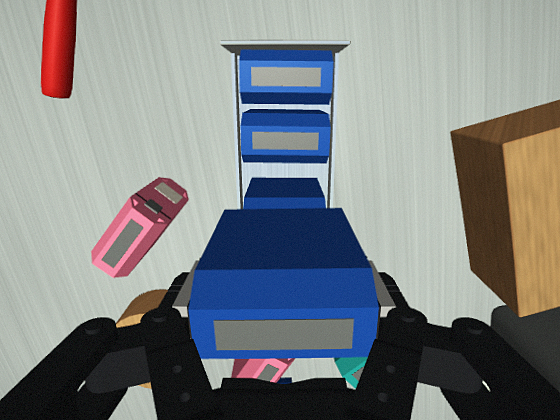

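View pics/s3.png

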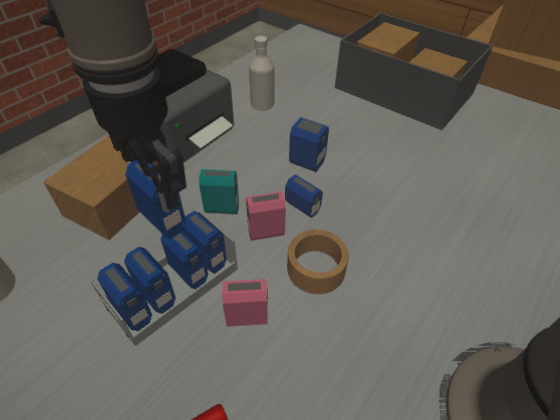

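The case is held squarely in line with the row. Its top is at (285,335) in the wrist view, and the gap lies just beyond the row's third case. I'll shift to the gap centre and go down to just above the tops.

carry_out:
  xyz:
    - [0.003,0.006,-0.01]
    - [0,0.006,-0.02]
    - [0,0,-0.015]
    - [0,0,0]
    - [0,0,0]
    - [0,0,0]
  turn: [0,0,0,0,0,0]

```text
t: 7.6
ee_pos: [0.5256, 0.1424, 0.158]
tool_rot: [2.374, 2.057, 0.002]
force: [-0.4, -0.5, -2.4]
finger_gap: 0.72
grip_force: 66.2
```

```bash
python3 - <<'E'
from h import *
o,p,W=wrist();print(o["t"],o["ee_pos"],yaw(o),o["force"]);blues(p,W);print();blues(p,W,.18,.25)
d=masks_of(p,"spare_case")
w=W[(W[...,2]>.193)&(W[...,2]<.206)];w=w[np.abs(w[:,2]-.2035)<.003]
w=w[np.linalg.norm(w[:,:2]-[.524,.144],axis=1)<.03];c=w.mean(0);print(len(w),c,np.linalg.svd(w-c,full_matrices=0)[2][2])
p=viewer.snapshot("top");blues(p,cloud(p))
E
```

```text
7.6 [0.52563384 0.14240895 0.15801346] -8.177853856777576 [-0.4145415  -0.47859039 -2.38062179]
[ 226   65  114   65 5108] 0.1002 [534.5 216.5] [26.2 62.1] 81.1
[ 229  139  107   58 4369] 0.1003 [528.2 174.5] [26.1 62.1] 81.4

[  188   252   191   107 14672] 0.2042 [524.4 145.2] [26.1 64.1] 81.6
10724 [0.5242868  0.14582563 0.20374248] [0.00850798 0.06604036 0.99778068]
[258 160  32  36 425] 0.097 [580.5 -31.9] [62.8 27.1] 35.5
[373 185  33  36 496] 0.0971 [ 532.1 -248.9] [62.4 44.6] 9.5
[185 192  24  35 457] 0.1009 [519.4 111.9] [26.5 62. ] 82.2
[207 193  23  36 466] 0.101 [517.1  71.6] [25.9 61.5] 82.6
```

carry_out:
  xyz:
    - [0,-0.001,-0.008]
    - [0,0,-0.008]
    - [0,0,-0.008]
    - [0,0,-0.006]
    - [0,0,-0.006]
    - [0,0,-0.006]
    - [0,0,0]
  turn: [0,0,0,0,0,0,0]

```text
t: 8.45
ee_pos: [0.5245, 0.1414, 0.1143]
tool_rot: [-2.373, -2.057, 0.002]
force: [-0.4, -0.1, -2.2]
finger_gap: 0.72
grip_force: 66.4
```

```bash
python3 - <<'E'
from h import *
o,p,W=wrist();save(p,"w4");print(o["t"],o["ee_pos"],yaw(o),o["force"],o["ft_torque"]);blues(p,W);
zt=o["ee_pos"][2]+.0455
g=(abs(W[...,2]-zt)<.012);w=W[g]-[.524,.144,0];a=np.radians(82);u=w[:,:2]@[np.cos(a),np.sin(a)]
for k in range(-16,17,3):
    s=abs(u*1000-k)<1.5;print(k,s.sum(),np.median(w[s,2]).round(4) if s.any() else '')
E
```

```text
8.45 [0.52449972 0.141372   0.11427225] -8.163236558084817 [-0.35125308 -0.13802267 -2.21068364] [ 0.0233481  -0.00176113 -0.01064914]
[ 214   55  145   82 8167] 0.1002 [534.6 216.4] [26.2 62. ] 81.2
[ 213  138  140   97 9719] 0.1064 [526.1 166.5] [14.4 62. ] 82.9
[234 358 110  20 915] 0.1006 [516.2  72.4] [15.9 61.7] 82.0
-16 7 0.1714
-13 167 0.1598
-10 1182 0.1601
-7 1163 0.1603
-4 1363 0.1604
-1 1436 0.1604
2 2149 0.1606
5 2252 0.1603
8 4707 0.1605
11 3137 0.1564
14 2578 0.1517
```

View pics/w4.png

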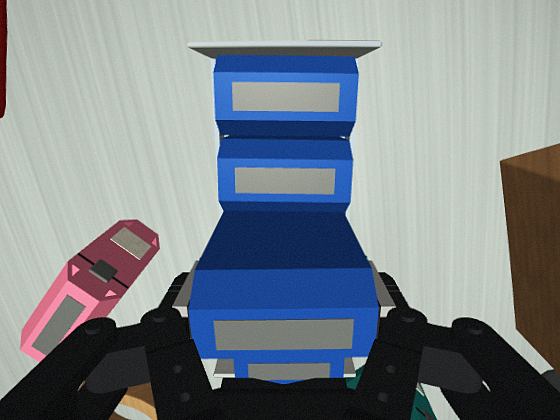

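The case's foot has already spread its neighbours: the top of the left one, at (285,180), is right against the held case. Nothing is tilted and the force is small. I'll keep pressing down.

carry_out:
  xyz:
    - [0,0,-0.006]
    - [0,0,-0.006]
    - [0,0,-0.006]
    - [0,0,-0.006]
    - [0,0,-0.006]
    - [0,0,-0.006]
    - [0,0,-0.006]
    - [0,0,-0.006]
    - [0,0,0]
  turn: [0,0,0,0,0,0,0,0,0]

```text
t: 9.4
ee_pos: [0.5245, 0.1412, 0.0663]
tool_rot: [-2.373, -2.058, 0.002]
force: [1.1, 0.1, -3.3]
finger_gap: 0.723
grip_force: 66.4
```

carry_out:
  xyz:
    - [0,0,-0.004]
    - [0,0,-0.003]
    - [0,0,-0.002]
    - [0,0,-0.001]
    - [0,0,0]
    - [0,0,0]
  turn: [0,0,0,0,0,0]

```text
t: 10.0
ee_pos: [0.5248, 0.1414, 0.0571]
tool_rot: [-2.374, -2.057, 0.001]
force: [0.2, 0.2, -3.1]
finger_gap: 0.719
grip_force: 66.4
```

carry_out:
  xyz:
    - [0,0,-0.001]
    - [0,0,-0.001]
    - [0,0,-0.001]
    - [0,0,0]
  turn: [0,0,0,0]

```text
t: 10.4
ee_pos: [0.5252, 0.1413, 0.0543]
tool_rot: [2.374, 2.057, 0.0]
force: [0.0, 0.1, -2.0]
finger_gap: 0.72
grip_force: 66.3
```

```bash
python3 - <<'E'
from h import *
o,p,W=wrist();print(o["t"],o["ee_pos"],yaw(o),o["force"],o["ft_torque"]);blues(p,W)
w=W[(abs(W[...,2]-.1)<.006)]-[.524,.144,0];a=np.radians(82);u=w[:,:2]@[np.cos(a),np.sin(a)]*1000
for k in range(-16,60,4):
    s=abs(u-k)<2;print(k,s.sum(),np.median(w[s,2]).round(4) if s.any() else '')
E
```

```text
10.4 [0.52516326 0.14134599 0.05429004] -8.162058004422583 [ 0.04469064  0.11982127 -1.95723062] [-0.08740275 -0.07207046  0.0033831 ]
[  167    35   236   125 19741] 0.1002 [534.5 216. ] [26.1 62.7] 81.4
[  178   164   211   225 30759] 0.1003 [525.2 154. ] [75.8 63.8] 82.5
-16 0 
-12 725 0.1
-8 1543 0.1003
-4 1804 0.1004
0 1946 0.1005
4 2506 0.1004
8 3681 0.0998
12 2334 0.096
16 7 0.0944
20 148 0.095
24 1156 0.0994
28 2278 0.0998
32 2468 0.1
36 2543 0.1001
40 2741 0.0999
44 3219 0.0992
48 1895 0.0956
52 1 0.094
56 0
```

carry_out:
  xyz:
    - [0,0,-0.0005]
    - [0,0,-0.0005]
    - [0,0,-0.0005]
    - [0,0,0]
    - [0,0,0]
  turn: [0,0,0,0,0]

```text
t: 10.95
ee_pos: [0.5252, 0.1414, 0.0539]
tool_rot: [2.373, 2.057, 0.001]
force: [-3.0, -0.6, 7.7]
finger_gap: 0.718
grip_force: 67.4
```

The case is on the floor: the force rose by 10 N and the descent stopped. I'll let go and retreat straight up.

carry_out:
  xyz:
    - [0,0,0]
    - [0,0,0]
    - [0,0,0]
    - [0,0,0]
    - [0,0,0]
  turn: [0,0,0,0,0]
  claw: 1

```text
t: 11.45
ee_pos: [0.525, 0.1414, 0.0527]
tool_rot: [-2.374, -2.058, 0.0]
force: [0.5, -0.5, -0.4]
finger_gap: 1.005
grip_force: 0.0
```

carry_out:
  xyz:
    - [0,0,0.01]
    - [0,0,0.025]
    - [0,0,0.04]
    - [0,0,0.045]
    - [0,0,0.045]
    - [0,0,0.04]
    - [0,0,0.02]
    - [0,0,0]
    - [0,0,0]
  turn: [0,0,0,0,0,0,0,0,0]

```text
t: 12.35
ee_pos: [0.5247, 0.1414, 0.278]
tool_rot: [2.374, 2.057, 0.001]
force: [-0.4, -0.2, -0.6]
finger_gap: 0.998
grip_force: 0.0
```

```bash
python3 - <<'E'
from h import *
o,p,W=wrist();save(p,"w5");print(o["t"],o["ee_pos"],o["force"],o["finger_gap"]);blues(p,W,.094,.11)
p=viewer.snapshot("side");cv2.imwrite("pics/s5.png",cv2.resize(p["frame"][180:360,60:300,::-1],None,fx=2.5,fy=2.5))
E
```

```text
12.35 [0.52473623 0.1413738  0.27799157] [-0.36568383 -0.21677273 -0.64975617] 0.9984082012330084
[ 249   78   71   34 1490] 0.1004 [534.7 216.4] [26.3 61.8] 80.7
[ 250  122   69   33 1353] 0.1005 [529.1 177.9] [26.1 62.3] 83.1
[ 251  161   66   31 1237] 0.1006 [523.8 142.3] [25.5 61.8] 82.0
[ 251  198   64   29 1131] 0.1006 [517.9 107.1] [26.  61.7] 81.8
[ 255  234   63   27 1024] 0.1009 [515.8  68.6] [25.6 62.1] 82.3
[330 300  54  44 556] 0.0967 [579.8 -31.5] [61.6 23.3] 34.6
```

View pics/s5.png

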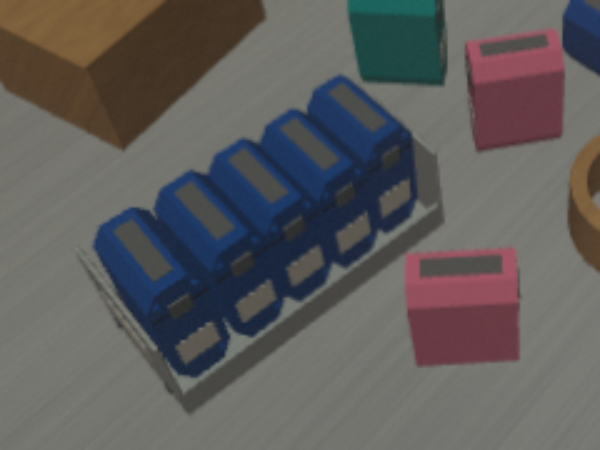

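View pics/w5.png

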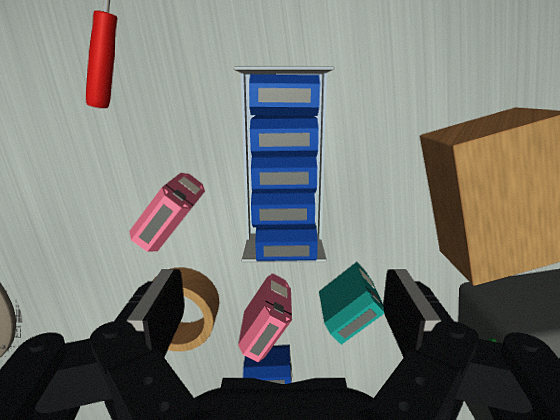

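All five cases stand upright and in line at the same height, with the new one in the middle at (284,177). The robot is clear of everything.

```bash
python3 -c "
from plant import r
print(r.sign_off())"
```

```text
the job is handed in; nothing more can be done
None
```

The matching spare case now stands on the tray floor in the middle of the row, upright and in line with its neighbours; it has been let go and the job handed in, with the last move ending at 12.35 s of the 32 s allowed.

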